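# Swap the solder for the flux at the back of the bench rack

## Robot

A 6-joint arm with a two-finger parallel gripper is mounted at the origin on a cart in front of the work surface, level with it; the furniture and walls round the work are solid. World frame = base frame: x ahead of the robot, y to its left, z up, the work surface at z = 0. Lengths are in m, angles in rad, forces in N, time in s.
With the tool pointing down it reaches from about 0.35 to 0.775 m from the base axis. Payload 5.5 kg.
Tool frame: the origin (TCP) lies midway between the tips of the shut fingers; the grasp point (between the pads) lies 19 mm behind it; z points along the fingers, y is the line along which they close (so a half turn about z gives the same grasp; the last joint's range is limited). The gripper opens to 85 mm and grips with 20 to 120 N. Pads are 22 mm wide; open, the fingers measure 114 mm over their backs; the gripper's body (76 mm by 85 mm) begins 54 mm behind the grasp point. The pads swing forward as they close: fully open they stand 13 mm farther back than shut.
Start: joints at [1.049, 0.313, 0.046, 1.304, 0, 1.431], TCP at [0.214, 0.534, 0.231] pointing down, gripper open.
Joint ranges: [-2.76, 2.76], [-0.86, 1.69], [-1.03, 1.26], [-2.2, 2.34], [-1.47, 1.5], [-3.14, 3.14]. Speed limits (rad/s): [2.57, 2.57, 3.14, 3.14, 3.14, 3.14].

## Interface

Orientations are given as a unit quaternion [w, x, y, z].
In Python, from workcell import telemetry, imaging, env gives the robot as it stands. The module is installed in compiled form; this text tells all that it offers.
- The arm moves only by the tool step_arm, never from a script. Its argument "moves" is a list of rows, each a list of 3 entries, a list of its own where there are three numbers: the shift along the tool's x, y, z in mm, then the turn, a rotation vector about the tool's x, y, z in rad, then the finger opening in mm, from 0 to 85.4. A call has 1 to 8 rows; each row is the pose to reach, as a shift and turn from the pose commanded when the call began, along the tool's axes at that moment; what a row does not reach only later rows make up. A row lasts 1/12 s, in which the tool goes at most 41.7 mm and 7.16 degrees, less where a joint would pass 70% of its speed; a pose out of reach is approached as far as the arm can. A call with a gripper value outside its range is refused whole. The fingers move at their own pace and stop on an object; "grip_force" is the grip in N (left out, the last holds). Time passes only in rows, so rows that repeat a pose let the fingers close. It gives the time, the measured TCP pose, the force, the opening and the grip force at its end, in the units of the state.
- telemetry.get_state(): the state, without advancing time (a new reading comes with each control period).
- imaging.read_camera(name): name is "side" or "top" or "wrist"; returns the picture (384x512x3 uint8, red, green, blue); there is no depth.
- imaging.camera_params(name): a dict with "camera_matrix" (3x3 intrinsics, pixels), "pose" (4x4, takes a point from camera to world coordinates). Camera axes: x right, y up, looking along -z (the intrinsics and any distortion apply to the point x, -y, -z); pixel columns grow to the right and rows downward; lengths in m; the calibration is good to about 2 mm. A picture is of the moment at which its call begins: read the wrist's pose just before it. camera_params takes no time and is no camera call; for the wrist camera it gives the pose at the moment of the call.
- env.hand_in(): hands the job in; it is judged then, once.
The state is a dict: "clock": time; "joint_pos": joint angles; "qvel": joint speeds; "tau": joint torques, N m; "tcp_pos": TCP position; "orientation": TCP orientation; "wrist_force": force on the tool from outside, world axes, zero at the start; "ft_torque": the same for the moment, N m; "finger_gap": finger opening in m; "grip_force": force on a finger pad.
Only numpy, scipy, OpenCV 4.12 (cv2) and the standard library are available. Lean on these libraries where they do the work, as an engineer would, in place of code of your own. Each camera call takes 0.05 s, during which the arm holds its last target. There are 200 camera calls.

## Task

The reel of solder stands at the back of the narrow plywood rack behind the glue bottle and the white jar: first stand the bottle and the jar upright on the black side mat, then take the reel out and set it in the middle of the round cork coaster, and put the yellow flux tin away in the rack, flat on its floor, where the reel stood. After that, put the bottle and the jar back upright where each of them stood in the rack. Let nothing fall over and leave the roll of masking tape and the metal nozzle where they are.

Things in the scene. Friction and masses are not known exactly. Their poses are not given: they have to be found in the camera images.
- rack: fixed narrow plywood rack, 218 (x) x 74 (y) x 34 mm high: one lane 64 mm wide, floor 4 mm, side and back walls 5 mm thick, 34 mm high, open at the front (-x). Origin: centre of underside; +x to the back wall. On the lane's middle line: the reel at x = +35 mm (40 mm finger room behind it), the bottle and jar at -18 and -74 mm, all within 3 mm; which of the two stands nearer the reel varies
- side_mat: flat black rubber mat fixed to the table, 140 (x) x 80 (y) x 3 mm; origin at the centre of its underside, x along its length
- coaster: round cork coaster fixed to the table, 76 mm in diameter, 6 mm thick, flat top; origin at the centre of its underside
- glue_bottle_centre (a point): glue bottle standing in the rack, about 90 g, 128 mm tall: white body 40 mm in diameter up to 94 mm, above it a red nozzle 20 mm in diameter. The point is on its axis half-way up, 64 mm above its foot; z is its upright axis. Grasp the body above the rack's walls, across the lane, e.g. 15 to 20 mm above this point
- jar_centre (a point): closed white plastic jar with a black cap standing in the rack, about 120 g, 40 mm in diameter, 80 mm tall. The point is on its axis half-way up, 40 mm above its foot; z is its upright axis. Can be grasped above the rack's walls, e.g. 22 mm above this point
- spool_centre (a point): reel of solder lying flat at the back of the rack, about 220 g, 54 mm in diameter, 30 mm tall, white with a red top flange and a hole in the middle (solid to the fingers: grasp it over its outside). The point is its centre, 15 mm above its underside; z is its axis. Between the rack's walls it can be grasped only along the lane, once the thing in front of it is gone
- flux_tin_centre (a point): round yellow flux tin lying flat on the table, about 50 g, 44 mm in diameter, 19 mm tall. The point is its centre, 9.5 mm above its underside; z is its axis
- tape_roll_centre (a point): bystander: roll of masking tape lying on the table, 94 mm in diameter, 24 mm tall; the point is its centre
- nozzle_centre (a point): bystander: small grey metal hot-air nozzle standing on the table, 25 mm in diameter, 36 mm tall; the point is its centre
Not all that is in view belongs to the job. What is meant by the part that bears glue_bottle_centre is not purple, and is the larger of those in its own colour. Of the things shaped like the part that bears jar_centre, the white one is meant.

How it is judged:
On the way, in this order (a step that is already met when the one before it is completed fails the run):
1. the glue bottle and the jar both stand upright on the side mat, released (x of glue_bottle_centre in the frame of side_mat between -0.064 and 0.064 m and y of glue_bottle_centre in the frame of side_mat between -0.034 and 0.034 m and height (world z) of glue_bottle_centre between 0.064 and 0.076 m and angle between each of glue_bottle_centre, jar_centre's own z axis and vertical below 0.12 rad and contact force between the fingers and glue_bottle below 0.1 N and linear speed of each of glue_bottle, jar below 0.02 m/s and x of jar_centre in the frame of side_mat between -0.064 and 0.064 m and y of jar_centre in the frame of side_mat between -0.034 and 0.034 m and height (world z) of jar_centre between 0.04 and 0.052 m and contact force between the fingers and jar below 0.1 N), for 0.2 s.
2. the reel of solder lies flat on the middle of the coaster, released (horizontal distance between spool_centre and coaster below 0.015 m and angle between spool_centre's own z axis and vertical below 0.12 rad and height (world z) of spool_centre between 0.017 and 0.026 m and contact force between the fingers and spool below 0.1 N and linear speed of spool below 0.02 m/s), for 0.2 s.
3. the flux tin lies flat in the rack where the reel stood, released (x of flux_tin_centre in the frame of rack between 0.02 and 0.05 m and y of flux_tin_centre in the frame of rack between -0.015 and 0.015 m and height (world z) of flux_tin_centre between 0.01 and 0.019 m and angle between flux_tin_centre's own z axis and vertical below 0.12 rad and contact force between the fingers and flux_tin below 0.1 N and linear speed of flux_tin below 0.02 m/s), for 0.2 s.
At the end, for the whole second after the job is handed in: Reel flat on the coaster, centres within 15 mm; flux tin flat on the rack floor within 15 mm of the reel's old place (along and across the lane); bottle and jar upright, each within 15 mm of where it stood at the start; all released and at rest (all of step 2 and all of step 3 and distance of each of glue_bottle_centre, jar_centre from where it was at the start of the episode below 0.015 m and angle between each of glue_bottle_centre, jar_centre's own z axis and vertical below 0.12 rad and contact force between the fingers and glue_bottle below 0.1 N and linear speed of each of glue_bottle, jar below 0.02 m/s and contact force between the fingers and jar below 0.1 N); the robot touches nothing.
It fails at once if the bottle, jar, reel or tin is tipped over (angle between any of glue_bottle_centre, jar_centre, spool_centre, flux_tin_centre's own z axis and vertical above 0.7 rad).
It fails at once if the masking tape or the nozzle is moved more than 25 mm (distance of any of tape_roll_centre, nozzle_centre from where it was at the start of the episode above 0.025 m).
It also fails if it takes over 134 s, if anything falls off the work surface, if the arm or the gripper's body presses on something with over 40 N, if the wrist force passes 120 N, or if a joint passes its speed limit or range.

## Working session

There is one attempt and no reset: what is moved stays moved. The work goes in short steps, Python scripts to look and compute and a tool call to move; the robot and the scene stay as the last step left them, time stands still between calls to the robot, and variables do not carry over. Pictures are saved under pics/ and viewed, at most 14 in all, crops included, and the job is handed in when it is done.

Besides the shell and the picture viewer there is one more tool, called after ">>>" by a JSON object that holds its "api" and its "payload". step_arm: Moves the arm, as the interface text tells. Its arguments: {"type":"object","properties":{"moves":{"type":"array"},"grip_force":{"type":"number"}},"required":["moves"]}

```bash
mkdir -p pics
cat > h.py <<'E'
import numpy as np, cv2
from workcell import telemetry, imaging, env
from scipy.spatial.transform import Rotation as R
def cam(n):
    p=imaging.camera_params(n); im=imaging.read_camera(n); return im,p
def save(im,f): cv2.imwrite('pics/'+f,cv2.cvtColor(im,cv2.COLOR_RGB2BGR))
def ray(p,u,v):
    K=np.array(p['camera_matrix']);T=np.array(p['pose'])
    d=np.linalg.inv(K)@[u,v,1]; d=T[:3,:3]@[d[0],-d[1],-d[2]]; return T[:3,3],d
def onz(p,u,v,z):
    o,d=ray(p,u,v); return o+d*(z-o[2])/d[2]
def proj(p,X):
    K=np.array(p['camera_matrix']);T=np.array(p['pose'])
    c=T[:3,:3].T@(np.array(X)-T[:3,3]); q=K@[c[0],-c[1],-c[2]]; return q[:2]/q[2]
E
python3 - <<'E'
from h import *
for n in ('top','side'):
    im,p=cam(n); save(cv2.resize(im,(800,600)) if n=='top' else im,n+'0.png'); np.save('pics/'+n+'0.npy',im)
    print(n,p.keys(),np.round(p['camera_matrix'],1).tolist(),np.round(p['pose'],3).tolist())
s=telemetry.get_state();print(s['clock'],s['tcp_pos'],s['orientation'],s['finger_gap'])
print(R.from_quat(np.roll(s['orientation'],-1)).as_matrix().round(3))
E
```

```text
top dict_keys(['camera_matrix', 'pose']) [[425.4, 0.0, 251.8], [0.0, 425.4, 188.9], [0.0, 0.0, 1.0]] [[-0.009, 0.997, -0.073, 0.454], [-1.0, -0.008, 0.024, 0.229], [0.024, 0.073, 0.997, 1.092], [0.0, 0.0, 0.0, 1.0]]
side dict_keys(['camera_matrix', 'pose']) [[390.3, 0.0, 255.3], [0.0, 390.3, 190.8], [0.0, 0.0, 1.0]] [[0.999, 0.035, -0.013, 0.55], [-0.03, 0.547, -0.837, -0.502], [-0.022, 0.836, 0.548, 0.516], [0.0, 0.0, 0.0, 1.0]]
0.1 [0.2140114  0.53319486 0.23047167] [-2.63500475e-04  1.89719744e-01  9.81837920e-01 -8.04742062e-04] 0.08541328076385482
[[-0.928  0.373 -0.001]
 [ 0.373  0.928 -0.001]
 [ 0.    -0.002 -1.   ]]
```

View pics/top0.png

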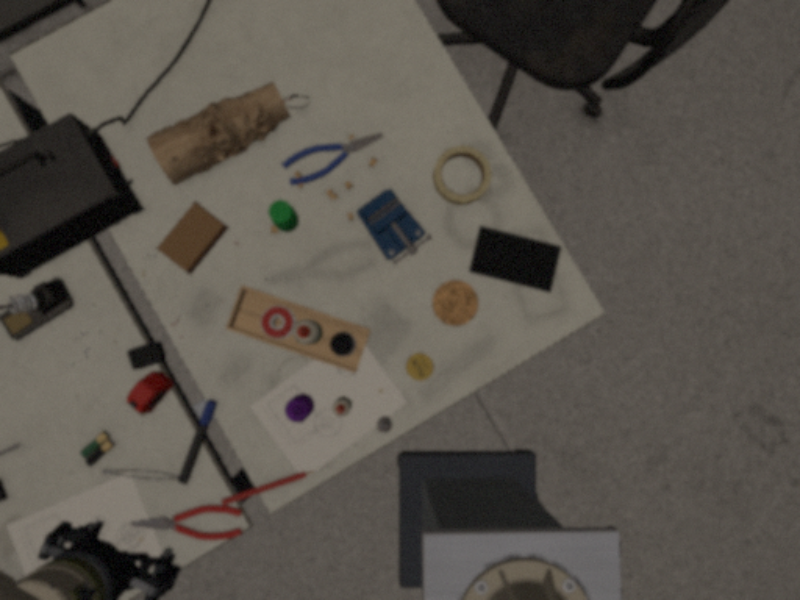

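View pics/side0.png

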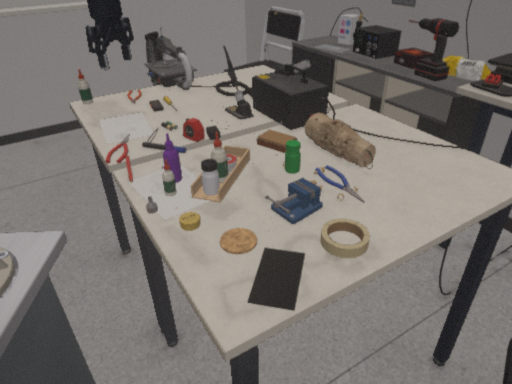

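Top view (800 px): the rack runs from (240,305) at the back to (362,352) at the front, and holds the reel (277,321), the white bottle with the red nozzle (307,331) and the white jar with the black cap (342,343).
- **Bottles:** purple (299,407), small white (342,405) and the one in the rack (307,331). The one in the rack is the larger white one, so it is the one meant.
- **Jars:** green (283,215) and the white one in the rack (342,343). The white one is meant.
- **Other things:** mat (515,258), coaster (455,302), tin (420,366), tape (462,175), metal nozzle (385,424).

Run:
```python
from h import *
im=np.load('pics/top0.npy'); p=imaging.camera_params('top')
side=np.load('pics/side0.npy')
a=cv2.resize(im[180:285,140:280],(560,420),interpolation=cv2.INTER_CUBIC)
b=cv2.resize(side[125:230,130:270],(560,420),interpolation=cv2.INTER_CUBIC)
save(np.hstack([a,b])[:, :,:] if 0 else cv2.resize(np.hstack([a,b]),(800,300)),'crop.png')
hsv=cv2.cvtColor(im,cv2.COLOR_RGB2HSV)
def blobs(m,box,name,z,amin=20):
    x0,y0,x1,y1=[int(t/1.5625) for t in box]
    mm=np.zeros_like(m); mm[y0:y1,x0:x1]=m[y0:y1,x0:x1]
    cs,_=cv2.findContours(mm,cv2.RETR_EXTERNAL,cv2.CHAIN_APPROX_NONE)
    for c in cs:
        if cv2.contourArea(c)<amin: continue
        r=cv2.minAreaRect(c); pts=cv2.boxPoints(r)
        W=[onz(p,u,v,z)[:2] for u,v in pts]
        print(name,cv2.contourArea(c),np.round(r[0],1),'world',onz(p,*r[0],z).round(4)[:2],'sz',np.linalg.norm(W[0]-W[1]).round(4),np.linalg.norm(W[1]-W[2]).round(4),'ang',np.degrees(np.arctan2(*(W[1]-W[0])[::-1])).round(1), np.round(W,3).tolist() if name in('rack','mat') else '')
V=hsv[...,2];H=hsv[...,0];S=hsv[...,1]
for (u,v) in [(240,300),(300,350),(342,343),(515,258),(420,366),(455,302),(277,312),(307,331),(385,424),(460,350)]:
    print((u,v),hsv[int(v/1.5625),int(u/1.5625)])
red=(((H<8)|(H>170))&(S>110)).astype(np.uint8)*255
blobs(red,(220,280,380,380),'red',.034,8)
blk=(V<50).astype(np.uint8)*255
blobs(blk,(320,320,370,370),'jarcap',.084)
blobs(blk,(450,210,580,310),'mat',.003)
wood=((S>75)).astype(np.uint8)*255
blobs(wood,(425,275,490,330),'coaster',.006)
blobs(wood,(400,345,440,385),'tin',.019)
blobs(((S>70)&(H<30)).astype(np.uint8)*255,(215,275,385,380),'rack',.034)
```

```text
(240, 300) [ 15 110  72]
(300, 350) [ 15 100 102]
(342, 343) [135  24  21]
(515, 258) [60 73 14]
(420, 366) [ 21 147  90]
(455, 302) [ 15 134  99]
(277, 312) [  1 169  95]
(307, 331) [  6 219  70]
(385, 424) [11 35 59]
(460, 350) [ 18  33 115]
red 30.0 [194. 212.] world [0.4752 0.3471] sz 0.0148 0.0148 ang -90.5 
red 264.0 [177.  205.5] world [0.4916 0.3891] sz 0.047 0.044 ang -44.9 
jarcap 134.0 [218.5 219.5] world [0.456  0.2839] sz 0.0307 0.0306 ang -90.5 
mat 1427.0 [329.4 165.3] world [0.5935 0.001 ] sz 0.0758 0.1364 ang -15.3 [[0.574, 0.077], [0.647, 0.057], [0.613, -0.075], [0.54, -0.055]]
coaster 622.0 [291. 193.] world [0.5222 0.1022] sz 0.0719 0.0722 ang -0.8 
tin 218.5 [268.  234.5] world [0.4173 0.1633] sz 0.0403 0.0425 ang -90.5 
rack 2461.5 [190.6 210.1] world [0.4799 0.3554] sz 0.0735 0.2182 ang -18.4 [[0.481, 0.47], [0.551, 0.446], [0.479, 0.241], [0.409, 0.265]]
```

View pics/crop.png

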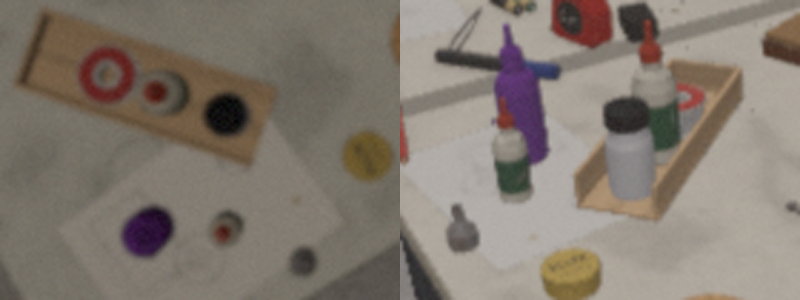

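The crop confirms both picks: the large white bottle with the red nozzle stands between the reel and the white jar, and the jar is at the open front. The purple and small white bottles stand outside the rack.

```bash
cat >> h.py <<'E'
def goto(X,yaw_deg):
    s=telemetry.get_state(); M=R.from_quat(np.roll(s['orientation'],-1)).as_matrix()
    y=np.radians(yaw_deg); Y=np.array([np.cos(y),np.sin(y),0]);Z=np.array([0,0,-1.]); D=np.c_[np.cross(Y,Z),Y,Z]
    return (M.T@(np.array(X)-s['tcp_pos'])*1000).round(1), R.from_matrix(M.T@D).as_rotvec().round(3)
E
python3 - <<'E'
from h import *
p=imaging.camera_params('top')
print('bottle',onz(p,194,212,.13), 'purple',onz(p,299/1.5625,407/1.5625,.1),'smallwhite',onz(p,342/1.5625,405/1.5625,.08))
print('tape',onz(p,462/1.5625,175/1.5625,.024),'nozzle',onz(p,385/1.5625,424/1.5625,.036))
c=np.array([.480,.3554]);l=np.array([np.cos(np.radians(70.8)),np.sin(np.radians(70.8))])
for x in (35,-18,-74): print(x,c+l*x/1000)
print('jar', goto([.4545,.281,.13],160.6))
E
```

```text
bottle [0.47325261 0.33641055 0.13      ] purple [0.36237791 0.34574406 0.1       ] smallwhite [0.36276891 0.28352135 0.08      ]
tape [0.72861876 0.08897168 0.024     ] nozzle [0.32845146 0.21854056 0.036     ]
35 [0.49151033 0.38845317]
-18 [0.4740804  0.33840123]
-74 [0.45566387 0.28551615]
jar (array([-317.2, -144.3,  100.6]), array([-1.000e-03, -2.000e-03, -1.614e+00]))
```

>>> {"api": "step_arm", "payload": {"moves": [[[-317, -144, 0], [0, 0, -1.614], 65], [[-317, -144, 0], [0, 0, -1.614], 65], [[-317, -144, 0], [0, 0, -1.614], 65], [[-317, -144, 0], [0, 0, -1.614], 65], [[-317, -144, 0], [0, 0, -1.614], 65], [[-317, -144, 0], [0, 0, -1.614], 65], [[-317, -144, 0], [0, 0, -1.614], 65], [[-317, -144, 0], [0, 0, -1.614], 65]], "grip_force": 40}}

```text
clock: 0.77
tcp_pos: [0.4239, 0.314, 0.231]
orientation: [-0.0, -0.262, 0.965, -0.0]
wrist_force: [0.0, 1.0, 0.0]
finger_gap: 0.0651
grip_force: 0.0
```

```bash
python3 -c "
from h import *
print(goto([.4545,.281,.15],160.6))"
```

```text
(array([ -9.8, -44. ,  81. ]), array([ 0.   , -0.   , -0.703]))
```

>>> {"api": "step_arm", "payload": {"moves": [[[-10, -44, 0], [0, 0, -0.703], 65], [[-10, -44, 0], [0, 0, -0.703], 65], [[-10, -44, 30], [0, 0, -0.703], 65], [[-10, -44, 60], [0, 0, -0.703], 65], [[-10, -44, 81], [0, 0, -0.703], 65], [[-10, -44, 81], [0, 0, -0.703], 65], [[-10, -44, 81], [0, 0, -0.703], 65], [[-10, -44, 81], [0, 0, -0.703], 65]]}}

```text
clock: 1.43
tcp_pos: [0.4537, 0.2824, 0.1501]
orientation: [-0.0, -0.574, 0.819, 0.0]
wrist_force: [0.7, 0.6, -0.2]
finger_gap: 0.0647
grip_force: 0.0
```

```bash
python3 -c "
from h import *
im,p=cam('wrist'); save(im,'w1.png')
print(goto([.4545,.281,.048],160.6),telemetry.get_state()['tcp_pos'])
for X in ([.4557,.2850,.084],[.4736,.3375,.098]): print(proj(p,X))"
```

```text
(array([  1.5,  -0.9, 102.7]), array([-0.   ,  0.001, -0.008])) [0.4541518  0.28268616 0.1507158 ]
[253.81036906 208.19572594]
[255.10087628 286.37115998]
```

View pics/w1.png

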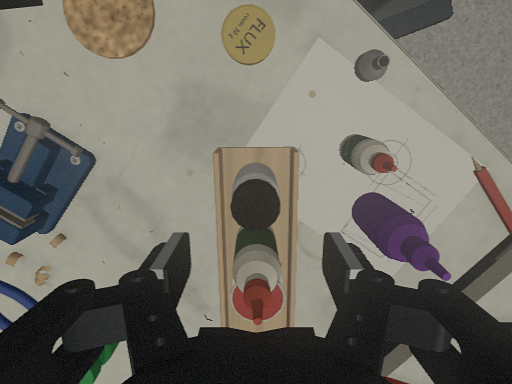

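The wrist view shows the rack straight and centred. The jar's cap is at (255,204), against (254,208) predicted, and the bottle stands behind it at (257,285). The estimates hold, so I descend and grip the jar.

>>> {"api": "step_arm", "payload": {"moves": [[[1, -1, 40], [0, 0, -0.008], 65], [[1, -1, 75], [0, 0, -0.008], 65], [[1, -1, 102], [0, 0, -0.008], 65], [[1, -1, 102], [0, 0, -0.008], 65], [[1, -1, 102], [0, 0, -0.008], 30], [[1, -1, 102], [0, 0, -0.008], 30], [[1, -1, 102], [0, 0, -0.008], 30], [[1, -1, 102], [0, 0, -0.008], 30]]}}

```text
clock: 2.15
tcp_pos: [0.456, 0.2821, 0.0507]
orientation: [0.002, -0.579, 0.815, -0.0]
wrist_force: [-0.8, -0.5, 5.1]
finger_gap: 0.037
grip_force: 40.4
```

>>> {"api": "step_arm", "payload": {"moves": [[[0, 0, 0], [0, 0, 0], 30], [[0, 0, 0], [0, 0, 0], 30], [[0, 0, 0], [0, 0, 0], 30]]}}

```text
clock: 2.4
tcp_pos: [0.456, 0.2821, 0.0507]
orientation: [0.002, -0.579, 0.815, -0.0]
wrist_force: [-1.2, 1.1, 6.9]
finger_gap: 0.037
grip_force: 40.7
```

```bash
python3 -c "
from h import *
u=np.array([.25,.968]);m=np.array([.5935,.001])
print(goto([*(m-.040*u-[.0015,.004]),.148],165.0),telemetry.get_state()['tcp_pos'])"
```

```text
(array([ 263.8, -226.1,  -97.5]), array([-0.003,  0.003, -0.074])) [0.45602826 0.28210712 0.05068585]
```

>>> {"api": "step_arm", "payload": {"moves": [[[0, 0, -25], [0, 0, 0], 30], [[0, 0, -60], [0, 0, 0], 30], [[0, 0, -97], [0, 0, 0], 30], [[25, -21, -97], [0, 0, -0.02], 30], [[50, -43, -97], [0, 0, -0.04], 30], [[75, -64, -97], [0, 0, -0.06], 30], [[100, -86, -97], [0, 0, -0.074], 30], [[126, -108, -97], [0, 0, -0.074], 30]]}}

```text
clock: 3.07
tcp_pos: [0.5157, 0.1254, 0.1465]
orientation: [0.001, -0.609, 0.793, -0.001]
wrist_force: [0.8, 0.5, -1.4]
finger_gap: 0.0365
grip_force: 40.4
```

```bash
python3 -c "
from h import *
u=np.array([.25,.968]);m=np.array([.5935,.001])
print(goto([*(m-.040*u-[.0015,.004]),.0515],165.0),telemetry.get_state()['finger_gap'])"
```

```text
(array([ 144.4, -107. ,   95.1]), array([-0.002,  0.001,  0.001])) 0.036532169120096554
```

>>> {"api": "step_arm", "payload": {"moves": [[[33, -25, 0], [0, 0, 0], 30], [[66, -50, 0], [0, 0, 0], 30], [[99, -75, 0], [0, 0, 0], 30], [[130, -97, 0], [0, 0, 0], 30], [[145, -107, 10], [0, 0, 0], 30], [[145, -107, 40], [0, 0, 0], 30], [[145, -107, 70], [0, 0, 0], 30], [[145, -107, 88], [0, 0, 0], 30]]}}

```text
clock: 3.73
tcp_pos: [0.5797, -0.042, 0.0553]
orientation: [-0.0, -0.608, 0.794, 0.001]
wrist_force: [-0.9, 0.0, -2.0]
finger_gap: 0.0365
grip_force: 40.4
```

>>> {"api": "step_arm", "payload": {"moves": [[[0, 0, 5], [0, 0, 0], 30], [[0, 0, 9], [0, 0, 0], 30], [[0, 0, 9], [0, 0, 0], 30], [[0, 0, 9], [0, 0, 0], 30]]}}

```text
clock: 4.07
tcp_pos: [0.5815, -0.0412, 0.0501]
orientation: [0.001, -0.609, 0.793, -0.001]
wrist_force: [0.2, -0.3, -1.2]
finger_gap: 0.0366
grip_force: 40.3
```

>>> {"api": "step_arm", "payload": {"moves": [[[0, 0, 1], [0, 0, 0], 30], [[0, 0, 1], [0, 0, 0], 30], [[0, 0, 1], [0, 0, 0], 30]]}}

```text
clock: 4.32
tcp_pos: [0.5819, -0.0413, 0.0496]
orientation: [0.001, -0.609, 0.793, -0.001]
wrist_force: [-2.4, 0.1, 7.3]
finger_gap: 0.037
grip_force: 42.0
```

>>> {"api": "step_arm", "payload": {"moves": [[[0, 0, 0], [0, 0, 0], 42], [[0, 0, 0], [0, 0, 0], 50], [[0, 0, 0], [0, 0, 0], 60], [[0, 0, 0], [0, 0, 0], 65], [[0, 0, -30], [0, 0, 0], 65], [[0, 0, -70], [0, 0, 0], 65], [[0, 0, -110], [0, 0, 0], 65], [[0, 0, -130], [0, 0, 0], 65]]}}

```text
clock: 4.98
tcp_pos: [0.5823, -0.0414, 0.1821]
orientation: [0.002, -0.609, 0.793, -0.002]
wrist_force: [1.8, 0.3, -0.1]
finger_gap: 0.065
grip_force: 0.0
```

```bash
python3 -c "
from h import *
print(goto([.4738,.3377,.18],160.6),goto([.4738,.3377,.069],160.6))"
```

```text
(array([-338. ,  203.1,    1.1]), array([-0.006,  0.001,  0.076])) (array([-338. ,  203.7,  112.1]), array([-0.006,  0.001,  0.076]))
```

>>> {"api": "step_arm", "payload": {"moves": [[[-34, 20, 0], [-0.004, 0, 0.03], 65], [[-68, 41, 0], [-0.004, 0, 0.076], 65], [[-102, 61, 0], [-0.004, 0, 0.076], 65], [[-136, 82, 0], [-0.004, 0, 0.076], 65], [[-170, 102, 0], [-0.004, 0, 0.076], 65], [[-204, 122, 0], [-0.004, 0, 0.076], 65], [[-238, 143, 0], [-0.004, 0, 0.076], 65], [[-272, 163, 0], [-0.004, 0, 0.076], 65]]}}

```text
clock: 5.65
tcp_pos: [0.4928, 0.2656, 0.1774]
orientation: [-0.001, -0.578, 0.816, 0.002]
wrist_force: [0.0, 0.3, 0.3]
finger_gap: 0.0648
grip_force: 0.0
```

```bash
python3 -c "
from h import *
print(goto([.4738,.3377,.18],160.6))"
```

```text
(array([-61.7,  41.8,  -2.5]), array([0.004, 0.   , 0.   ]))
```

>>> {"api": "step_arm", "payload": {"moves": [[[-30, 20, -2], [0, 0, 0], 65], [[-55, 36, -2], [0, 0, 0], 65], [[-62, 41, -2], [0, 0, 0], 65], [[-62, 41, -2], [0, 0, 0], 65], [[-62, 41, -2], [0, 0, 0], 65]]}}

```text
clock: 6.07
tcp_pos: [0.4754, 0.3357, 0.1792]
orientation: [-0.002, -0.578, 0.816, 0.001]
wrist_force: [-0.1, -0.3, -0.7]
finger_gap: 0.0653
grip_force: 0.0
```

```bash
python3 -c "
from h import *
im,p=cam('wrist'); save(im,'w2.png')
im2,_=cam('side'); save(im2,'s2.png')
print(goto([.4738,.3377,.069],160.6),telemetry.get_state()['tcp_pos'])
for X in ([.4738,.3377,.132],[.4738,.3377,.098],[.4915,.3885,.034]): print(proj(p,X))"
```

```text
(array([ -2.3,   2.6, 110.3]), array([ 0.004, -0.001, -0.001])) [0.47592091 0.33459515 0.17928671]
[258.09554529 214.99126966]
[257.68323879 199.7249524 ]
[257.13290585 231.3275646 ]
```

View pics/w2.png

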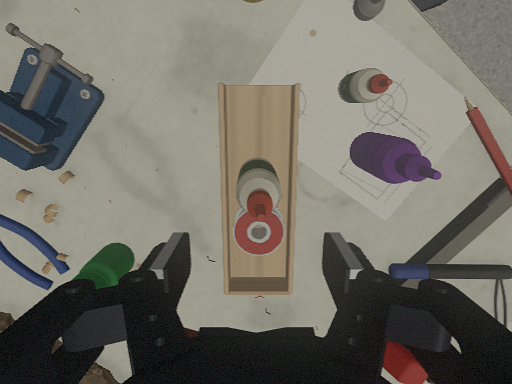

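View pics/s2.png

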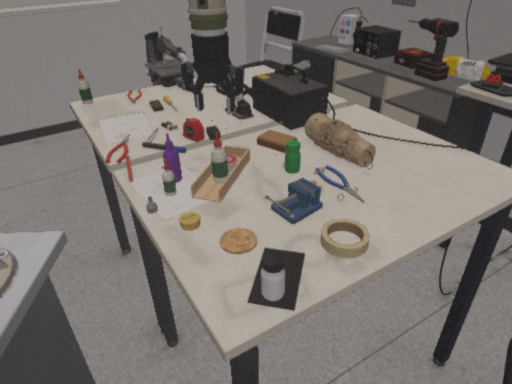

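The wrist view shows the bottle at (259,200) and the reel at (258,234), close to predicted. The side view shows the jar upright on the mat at (273,280). Next I grip the bottle.

>>> {"api": "step_arm", "payload": {"moves": [[[-2, 2.5, 35], [0.003, 0, 0], 65], [[-2, 2.5, 70], [0.003, 0, 0], 65], [[-2, 2.5, 100], [0.003, 0, 0], 65], [[-2, 2.5, 110], [0.003, 0, 0], 65], [[-2, 2.5, 110], [0.003, 0, 0], 65], [[-2, 2.5, 110], [0.003, 0, 0], 30], [[-2, 2.5, 110], [0.003, 0, 0], 30], [[-2, 2.5, 110], [0.003, 0, 0], 30]]}}

```text
clock: 6.83
tcp_pos: [0.4754, 0.3393, 0.0722]
orientation: [0.002, -0.578, 0.816, 0.0]
wrist_force: [-0.1, -0.2, 3.3]
finger_gap: 0.0355
grip_force: 39.6
```

>>> {"api": "step_arm", "payload": {"moves": [[[0, 0, 0], [0, 0, 0], 30], [[0, 0, 0], [0, 0, 0], 30], [[0, 0, 0], [0, 0, 0], 30], [[0, 0, 0], [0, 0, 0], 30]]}}

```text
clock: 7.17
tcp_pos: [0.4752, 0.3395, 0.0721]
orientation: [0.002, -0.578, 0.816, -0.0]
wrist_force: [-1.3, -0.7, 6.5]
finger_gap: 0.035
grip_force: 39.9
```

```bash
python3 -c "
from h import *
u=np.array([.25,.968]);m=np.array([.5935,.001])
print(goto([*(m+.040*u),.15],165.0),telemetry.get_state()['tcp_pos'])"
```

```text
(array([ 240. , -220.7,  -78. ]), array([-0.003,  0.003, -0.076])) [0.47521815 0.33945733 0.0721102 ]
```

>>> {"api": "step_arm", "payload": {"moves": [[[0, 0, -25], [0, 0, 0], 30], [[0, 0, -55], [0, 0, 0], 30], [[0, 0, -80], [0, 0, 0], 30], [[20, -18, -80], [0, 0, -0.02], 30], [[44, -40, -80], [0, 0, -0.04], 30], [[68, -62, -80], [0, 0, -0.06], 30], [[92, -85, -80], [0, 0, -0.076], 30], [[116, -107, -80], [0, 0, -0.076], 30]]}}

```text
clock: 7.83
tcp_pos: [0.5368, 0.1928, 0.1505]
orientation: [0.001, -0.609, 0.793, -0.0]
wrist_force: [0.5, 0.7, -0.9]
finger_gap: 0.0351
grip_force: 40.0
```

```bash
python3 -c "
from h import *
u=np.array([.25,.968]);m=np.array([.5935,.001])
print(goto([*(m+.040*u),.0711],165.0),telemetry.get_state()['tcp_pos'])"
```

```text
(array([ 130.8, -103.9,   79.3]), array([-0.001,  0.001,  0.001])) [0.53675808 0.19279819 0.15047225]
```

>>> {"api": "step_arm", "payload": {"moves": [[[28, -22, 0], [0, 0, 0], 30], [[58, -46, 0], [0, 0, 0], 30], [[88, -70, 0], [0, 0, 0], 30], [[114, -90, 0], [0, 0, 0], 30], [[131, -104, 0], [0, 0, 0], 30], [[131, -104, 20], [0, 0, 0], 30], [[131, -104, 45], [0, 0, 0], 30], [[131, -104, 68], [0, 0, 0], 30]]}}

```text
clock: 8.5
tcp_pos: [0.6036, 0.0395, 0.0817]
orientation: [0.001, -0.608, 0.794, -0.001]
wrist_force: [-0.8, -0.2, -1.2]
finger_gap: 0.0352
grip_force: 40.1
```

>>> {"api": "step_arm", "payload": {"moves": [[[0, 0, 6], [0, 0, 0], 30], [[0, 0, 10], [0, 0, 0], 30], [[0, 0, 12], [0, 0, 0], 30], [[0, 0, 12], [0, 0, 0], 30], [[0, 0, 12], [0, 0, 0], 30]]}}

```text
clock: 8.92
tcp_pos: [0.6034, 0.0406, 0.0712]
orientation: [0.001, -0.609, 0.793, -0.001]
wrist_force: [-0.0, -0.2, 1.2]
finger_gap: 0.035
grip_force: 40.5
```

>>> {"api": "step_arm", "payload": {"moves": [[[0, 0, 0.5], [0, 0, 0], 42], [[0, 0, 0.5], [0, 0, 0], 50], [[0, 0, 0], [0, 0, 0], 60], [[0, 0, 0], [0, 0, 0], 65], [[0, 0, -30], [0, 0, 0], 65], [[0, 0, -65], [0, 0, 0], 65], [[0, 0, -100], [0, 0, 0], 65], [[0, 0, -130], [0, 0, 0], 65]]}}

```text
clock: 9.58
tcp_pos: [0.6026, 0.0403, 0.2015]
orientation: [0.0, -0.609, 0.793, 0.0]
wrist_force: [1.1, 0.3, -0.7]
finger_gap: 0.0653
grip_force: 0.0
```

```bash
python3 -c "
from h import *
print(goto([.4917,.3888,.2],70.6))"
```

```text
(array([-307.8,  197.5,    1.6]), array([0.   , 0.   , 1.647]))
```

>>> {"api": "step_arm", "payload": {"moves": [[[-308, 197, 0], [0, 0, 1.647], 76], [[-308, 197, 0], [0, 0, 1.647], 76], [[-308, 197, 0], [0, 0, 1.647], 76], [[-308, 197, 0], [0, 0, 1.647], 76], [[-308, 197, 0], [0, 0, 1.647], 76], [[-308, 197, 0], [0, 0, 1.647], 76], [[-308, 197, 0], [0, 0, 1.647], 76], [[-308, 197, 0], [0, 0, 1.647], 76]]}}

```text
clock: 10.25
tcp_pos: [0.5072, 0.3414, 0.1997]
orientation: [-0.0, -0.179, 0.984, 0.0]
wrist_force: [0.6, -0.6, 1.2]
finger_gap: 0.0757
grip_force: 0.0
```

```bash
python3 -c "
from h import *
print(goto([.4917,.3888,.13],70.6))"
```

```text
(array([-2.3, 49.7, 69.7]), array([ 0.   , -0.001,  0.699]))
```

>>> {"api": "step_arm", "payload": {"moves": [[[-2, 25, 0], [0, 0, 0.699], 76], [[-2, 47, 0], [0, 0, 0.699], 76], [[-2, 49, 20], [0, 0, 0.699], 76], [[-2, 49, 40], [0, 0, 0.699], 76], [[-2, 49, 60], [0, 0, 0.699], 76], [[-2, 49, 70], [0, 0, 0.699], 76], [[-2, 49, 70], [0, 0, 0.699], 76], [[-2, 49, 70], [0, 0, 0.699], 76]]}}

```text
clock: 10.92
tcp_pos: [0.4918, 0.386, 0.1291]
orientation: [-0.001, 0.164, 0.986, -0.0]
wrist_force: [0.1, 0.1, 0.5]
finger_gap: 0.0759
grip_force: 0.0
```

```bash
python3 -c "
from h import *
im,p=cam('wrist'); save(im,'w3.png')
print(goto([.4917,.3888,.008],70.6),telemetry.get_state()['tcp_pos'])
for X in ([.4915,.3885,.034],): print(proj(p,X))
hsv=cv2.cvtColor(im,cv2.COLOR_RGB2HSV);m=(((hsv[...,0]<8)|(hsv[...,0]>170))&(hsv[...,1]>120)&(hsv[...,2]>60)).astype(np.uint8)
for c in cv2.findContours(m,0,1)[0]:
  if cv2.contourArea(c)>300:
    e=cv2.minEnclosingCircle(c);print(e,onz(p,*e[0],.034))
im,p=cam('top'); save(cv2.resize(im[120:300,130:400],(800,533)),'t3.png')
"
```

```text
(array([  1.4,   2.1, 122. ]), array([ 0.   , -0.001,  0.008])) [0.49243747 0.38633679 0.13004308]
[259.52164786 191.91441906]
((260.1240234375, 190.2403106689453), 30.17548942565918) [0.49031868 0.38941546 0.034     ]
((23.5, 58.5), 23.162569046020508) [0.34098009 0.25867147 0.034     ]
((463.5, 0.5), 32.503944396972656) [0.40659845 0.56618822 0.034     ]
```

View pics/w3.png

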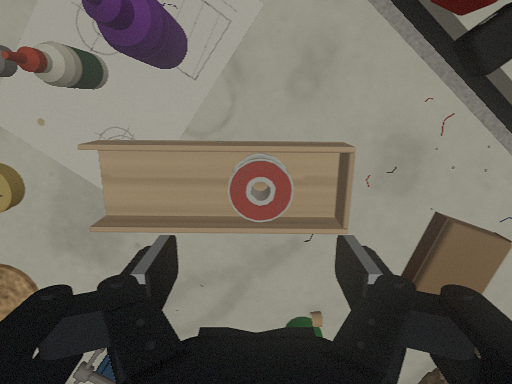

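The wrist view shows the reel centred at (260,190) in an empty lane, with room behind it at (330,190). I check the camera body's clearance to the purple bottle, then descend.

```bash
python3 -c "
from h import *
s=telemetry.get_state();p=imaging.camera_params('wrist');print(np.array(p['pose'])[:3,3]-s['tcp_pos'])
print(goto([.491,.389,.03],70.8))"
```

```text
[-0.06546465  0.02152687  0.14315251]
(array([  2.6,   1.6, 100.6]), array([0.001, 0.   , 0.004]))
```

>>> {"api": "step_arm", "payload": {"moves": [[[2, 2, 35], [0, 0, 0.004], 76], [[2, 2, 70], [0, 0, 0.004], 76], [[2, 2, 95], [0, 0, 0.004], 76], [[2, 2, 110], [0, 0, 0.004], 76], [[2, 2, 119], [0, 0, 0.004], 76], [[2, 2, 119], [0, 0, 0.004], 76], [[2, 2, 119], [0, 0, 0.004], 76]]}}

```text
clock: 11.6
tcp_pos: [0.4916, 0.3892, 0.0116]
orientation: [0.0, 0.167, 0.986, 0.001]
wrist_force: [0.1, -0.5, -0.4]
finger_gap: 0.076
grip_force: 0.0
```

>>> {"api": "step_arm", "payload": {"moves": [[[0, 0, 0], [0, 0, 0], 45], [[0, 0, 0], [0, 0, 0], 45], [[0, 0, 0], [0, 0, 0], 45], [[0, 0, 0], [0, 0, 0], 45], [[0, 0, 0], [0, 0, 0], 45]]}}

```text
clock: 12.02
tcp_pos: [0.4922, 0.3895, 0.0128]
orientation: [0.001, 0.167, 0.986, 0.001]
wrist_force: [-0.5, -2.0, 5.3]
finger_gap: 0.0525
grip_force: 42.8
```

```bash
python3 -c "
from h import *
print(goto([.5222,.1022,.1],70.8),telemetry.get_state()['tcp_pos'])"
```

```text
(array([-123.3, -261.1,  -87.7]), array([ 0.003,  0.002, -0.001])) [0.49222407 0.38948581 0.01278431]
```

>>> {"api": "step_arm", "payload": {"moves": [[[0, 0, 0], [0, 0, 0], 45], [[0, 0, -5], [0, 0, 0], 45], [[0, 0, -15], [0, 0, 0], 45], [[0, 0, -35], [0, 0, 0], 45], [[0, 0, -60], [0, 0, 0], 45], [[0, 0, -85], [0, 0, 0], 45], [[-4, -10, -88], [0, 0, 0], 45], [[-12, -28, -88], [0, 0, 0], 45]], "grip_force": 60}}

```text
clock: 12.68
tcp_pos: [0.4945, 0.3602, 0.1013]
orientation: [0.002, 0.166, 0.986, 0.002]
wrist_force: [-0.5, 0.4, -2.1]
finger_gap: 0.0514
grip_force: 63.2
```

```bash
python3 -c "
from h import *
print(goto([.5222,.1022,.1],70.8),telemetry.get_state()['tcp_pos'])"
```

```text
(array([-110.7, -234.7,    0.5]), array([0.005, 0.003, 0.001])) [0.4944746  0.36021271 0.10130156]
```

>>> {"api": "step_arm", "payload": {"moves": [[[-14, -29, 0], [0, 0, 0], 45], [[-28, -60, 0], [0, 0, 0], 45], [[-43, -92, 0], [0, 0, 0], 45], [[-58, -124, 0], [0, 0, 0], 45], [[-73, -156, 0], [0, 0, 0], 45], [[-88, -188, 0], [0, 0, 0], 45], [[-101, -217, 0], [0, 0, 0], 45], [[-110, -234, 0], [0, 0, 0], 45]]}}

```text
clock: 13.35
tcp_pos: [0.5186, 0.0977, 0.098]
orientation: [-0.001, 0.169, 0.986, -0.001]
wrist_force: [-0.4, 0.7, -2.8]
finger_gap: 0.0517
grip_force: 63.3
```

>>> {"api": "step_arm", "payload": {"moves": [[[0, 0, 25], [0.003, 0, 0], 45], [[0, 0, 50], [0.003, 0, 0], 45], [[0, 0, 70], [0.003, 0, 0], 45], [[0, 0, 80], [0.003, 0, 0], 45], [[0, 0, 80], [0.003, 0, 0], 45], [[0, 0, 80], [0.003, 0, 0], 45]]}}

```text
clock: 13.85
tcp_pos: [0.5191, 0.101, 0.0184]
orientation: [-0.001, 0.167, 0.986, -0.002]
wrist_force: [0.0, 1.2, -2.4]
finger_gap: 0.0513
grip_force: 63.4
```

```bash
python3 -c "
from h import *
im,p=cam('wrist'); save(im,'w4.png')
print(goto([.5235,.1022,.0148],70.8),telemetry.get_state()['tcp_pos'])"
```

```text
(array([-3.2,  2.2,  4.2]), array([-0.003, -0.001, -0.001])) [0.51972983 0.10117216 0.01896466]
```

View pics/w4.png

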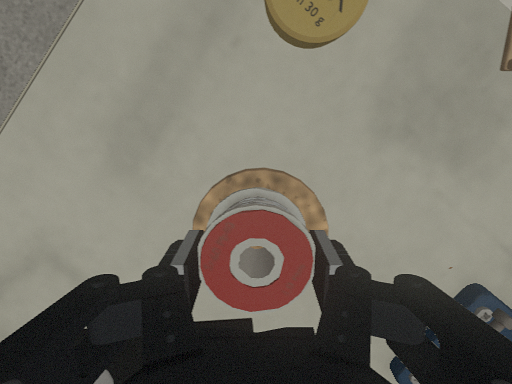

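The wrist view shows the reel level between the pads at (257,260), above the coaster at (261,200–230) and about 4 mm clear of it. I correct by 3 mm, lower and release.

>>> {"api": "step_arm", "payload": {"moves": [[[-3, 2, 0], [0, 0, 0], 45], [[-3, 2, 2], [0, 0, 0], 45], [[-3, 2, 4], [0, 0, 0], 45], [[-3, 2, 4.5], [0, 0, 0], 45], [[-3, 2, 4.5], [0, 0, 0], 45]]}}

```text
clock: 14.32
tcp_pos: [0.5241, 0.1023, 0.015]
orientation: [0.0, 0.167, 0.986, -0.001]
wrist_force: [1.2, -0.2, 3.5]
finger_gap: 0.0516
grip_force: 63.9
```

```bash
python3 -c "
from h import *
print(goto([.5235,.1022,.0148],70.8),telemetry.get_state()['tcp_pos'],telemetry.get_state()['wrist_force'])"
```

```text
(array([ 0.6, -0.3,  0.2]), array([-0.002,  0.001, -0.001])) [0.52413016 0.10227    0.01495581] [ 1.21028433 -0.24983682  3.46887377]
```

>>> {"api": "step_arm", "payload": {"moves": [[[0, 0, 0], [0, 0, 0], 54], [[0, 0, 0], [0, 0, 0], 62], [[0, 0, 0], [0, 0, 0], 70], [[0, 0, 0], [0, 0, 0], 76], [[0, 0, -10], [0, 0, 0], 76], [[0, 0, -40], [0, 0, 0], 76], [[0, 0, -75], [0, 0, 0], 76], [[0, 0, -105], [0, 0, 0], 76]]}}

```text
clock: 14.98
tcp_pos: [0.5228, 0.1024, 0.1209]
orientation: [-0.001, 0.167, 0.986, -0.001]
wrist_force: [1.2, 0.1, 0.5]
finger_gap: 0.0761
grip_force: 0.0
```

>>> {"api": "step_arm", "payload": {"moves": [[[0, 0, 0], [0, 0, 0], 70], [[0, 0, 0], [0, 0, 0], 70]]}}

```text
clock: 15.15
tcp_pos: [0.5251, 0.1025, 0.1217]
orientation: [0.002, 0.167, 0.986, -0.001]
wrist_force: [1.0, -0.6, -0.2]
finger_gap: 0.0698
grip_force: 0.0
```

```bash
python3 -c "
from h import *
im,p=cam('wrist'); save(im,'w5.png')
hsv=cv2.cvtColor(im,cv2.COLOR_RGB2HSV)
m=(((hsv[...,0]<8)|(hsv[...,0]>170))&(hsv[...,1]>120)&(hsv[...,2]>60)).astype(np.uint8)
for c in cv2.findContours(m,0,1)[0]:
  if cv2.contourArea(c)>300: e=cv2.minEnclosingCircle(c);print('red',e,onz(p,*e[0],.036))
m=((abs(hsv[...,0].astype(int)-26)<6)&(hsv[...,1]>110)&(hsv[...,2]>60)).astype(np.uint8)
for c in cv2.findContours(m,0,1)[0]:
  if cv2.contourArea(c)>300: e=cv2.minEnclosingCircle(c);print('yel',e,onz(p,*e[0],.019))
print(goto([.4175,.1635,.08],70.8),telemetry.get_state()['tcp_pos'])
"
```

```text
red ((255.074462890625, 191.15957641601562), 31.204120635986328) [0.52100527 0.10247194 0.036     ]
(array([120.4,  22.7,  39.7]), array([-0.002,  0.001, -0.001])) [0.52364841 0.10237907 0.11987223]
```

View pics/w5.png

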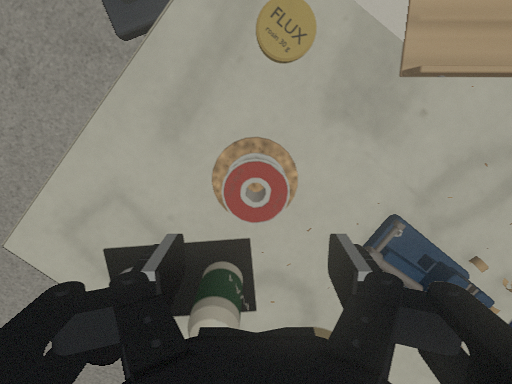

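The wrist view shows the reel flat and concentric on the coaster (reel at (255,191), coaster at (255,180) from parallax). The tin is at about (286,28). I move above the tin.

>>> {"api": "step_arm", "payload": {"moves": [[[32, 6, 0], [0, 0, 0], 66], [[64, 12, 0], [0, 0, 0], 66], [[96, 18, 0], [0, 0, 0], 66], [[117, 22, 0], [0, 0, 0], 66], [[119, 22, 10], [0, 0, 0], 66], [[119, 22, 20], [0, 0, 0], 66], [[119, 22, 20], [0, 0, 0], 66], [[119, 22, 20], [0, 0, 0], 66]]}}

```text
clock: 15.87
tcp_pos: [0.4165, 0.1621, 0.0977]
orientation: [-0.002, 0.167, 0.986, -0.002]
wrist_force: [-0.4, -0.6, -0.0]
finger_gap: 0.0659
grip_force: 0.0
```

```bash
python3 -c "
from h import *
im,p=cam('wrist'); save(im,'w6.png')
hsv=cv2.cvtColor(im,cv2.COLOR_RGB2HSV); print(proj(p,[.4175,.1635,.019]))
u,v=proj(p,[.4175,.1635,.019]).astype(int);print(hsv[v,u-15])
m=((abs(hsv[...,0].astype(int)-24)<7)&(hsv[...,1]>95)&(hsv[...,2]>60)).astype(np.uint8)
m=cv2.morphologyEx(m,2,np.ones((5,5)))
for c in cv2.findContours(m,0,1)[0]:
  if cv2.contourArea(c)>300: e=cv2.minEnclosingCircle(c);print('yel',e,cv2.boundingRect(c),onz(p,*e[0],.019))
print(goto([.4175,.1635,.004],70.8),telemetry.get_state()['tcp_pos'])
"
```

```text
[259.28886924 199.8871777 ]
[ 23 109 140]
yel ((258.150146484375, 197.30320739746094), 28.90152359008789) (231, 169, 56, 58) [0.41526981 0.16335192 0.019     ]
(array([ 0. ,  1.7, 94.2]), array([-0.004, -0.003, -0.002])) [0.41733303 0.16214859 0.09824763]
```

View pics/w6.png

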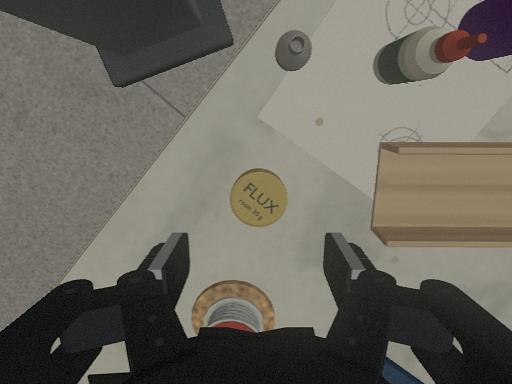

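The tin is centred at (258,197), which puts it at (0.415, 0.163). The nozzle at (293,50) is well clear. I descend and grip.

>>> {"api": "step_arm", "payload": {"moves": [[[1, 2, 35], [-0.003, -0.002, 0], 66], [[1, 2, 65], [-0.003, -0.002, 0], 66], [[1, 2, 85], [-0.003, -0.002, 0], 66], [[1, 2, 93], [-0.003, -0.002, 0], 66], [[1, 2, 94], [-0.003, -0.002, 0], 66], [[1, 2, 94], [-0.003, -0.002, 0], 66]]}}

```text
clock: 16.42
tcp_pos: [0.4179, 0.1642, 0.0051]
orientation: [0.0, 0.168, 0.986, -0.0]
wrist_force: [-0.5, 1.0, -0.4]
finger_gap: 0.066
grip_force: 0.0
```

>>> {"api": "step_arm", "payload": {"moves": [[[0, 0, 0], [0, 0, 0], 34], [[0, 0, 0], [0, 0, 0], 34], [[0, 0, 0], [0, 0, 0], 34], [[0, 0, 0], [0, 0, 0], 34], [[0, 0, 0], [0, 0, 0], 34], [[0, 0, 0], [0, 0, 0], 34]], "grip_force": 40}}

```text
clock: 16.92
tcp_pos: [0.4191, 0.1645, 0.0067]
orientation: [0.002, 0.167, 0.986, 0.0]
wrist_force: [-0.8, -0.8, 5.5]
finger_gap: 0.0419
grip_force: 39.8
```

```bash
python3 -c "
from h import *
print(goto([.492,.3890,.09],70.8),telemetry.get_state()['tcp_pos'])"
```

```text
(array([  5. , 236.1, -83. ]), array([ 0.001,  0.004, -0.001])) [0.41909149 0.16454824 0.00674322]
```

>>> {"api": "step_arm", "payload": {"moves": [[[0, 0, -15], [0, 0, 0], 34], [[0, 0, -45], [0, 0, 0], 34], [[0, 0, -80], [0, 0, 0], 34], [[0, 20, -84], [0, 0, 0], 34], [[0, 50, -84], [0, 0, 0], 34], [[0, 85, -84], [0, 0, 0], 34], [[0, 120, -84], [0, 0, 0], 34], [[0, 155, -84], [0, 0, 0], 34]]}}

```text
clock: 17.58
tcp_pos: [0.4697, 0.3124, 0.0906]
orientation: [0.002, 0.168, 0.986, 0.001]
wrist_force: [0.8, -0.2, 0.7]
finger_gap: 0.0416
grip_force: 41.0
```

>>> {"api": "step_arm", "payload": {"moves": [[[2, 35, 0], [0, 0, 0], 34], [[2, 65, 0], [0, 0, 0], 34], [[2, 80, 0], [0, 0, 0], 34], [[2, 81, 0], [0, 0, 0], 34], [[2, 81, 0], [0, 0, 0], 34], [[2, 81, 0], [0, 0, 0], 34]]}}

```text
clock: 18.08
tcp_pos: [0.4931, 0.3871, 0.0893]
orientation: [0.0, 0.167, 0.986, -0.0]
wrist_force: [-0.0, -0.1, -1.3]
finger_gap: 0.0416
grip_force: 41.0
```

```bash
python3 -c "
from h import *
im,p=cam('wrist'); save(im,'w7.png')
print(goto([.4935,.3885,.0115],70.8),telemetry.get_state()['tcp_pos'])"
```

```text
(array([ 0.3,  1.9, 77.7]), array([-0.001,  0.001, -0.002])) [0.49310008 0.38673202 0.08921331]
```

View pics/w7.png

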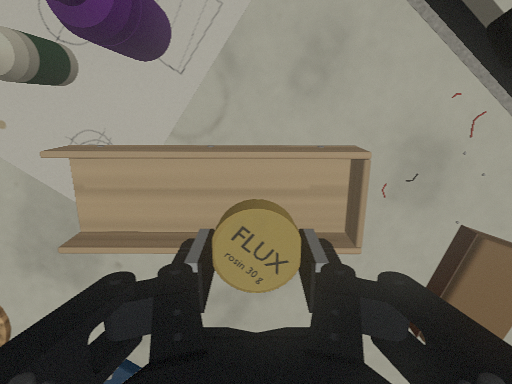

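The tin is held level at (257,248) over the lane, and the back wall at (355,200) leaves finger room. I lower it.

>>> {"api": "step_arm", "payload": {"moves": [[[0, 2, 25], [0, 0, 0], 34], [[0, 2, 50], [0, 0, 0], 34], [[0, 2, 65], [0, 0, 0], 34], [[0, 2, 73], [0, 0, 0], 34], [[0, 2, 77], [0, 0, 0], 34], [[0, 2, 77], [0, 0, 0], 34], [[0, 2, 77], [0, 0, 0], 34]]}}

```text
clock: 18.72
tcp_pos: [0.495, 0.3896, 0.013]
orientation: [0.001, 0.168, 0.986, 0.0]
wrist_force: [0.3, 1.0, 0.6]
finger_gap: 0.0417
grip_force: 41.0
```

>>> {"api": "step_arm", "payload": {"moves": [[[0, 0, 1], [0, 0, 0], 34], [[0, 0, 1], [0, 0, 0], 34]]}}

```text
clock: 18.88
tcp_pos: [0.4951, 0.39, 0.012]
orientation: [0.001, 0.167, 0.986, 0.001]
wrist_force: [0.7, -0.2, -1.2]
finger_gap: 0.0419
grip_force: 41.0
```

>>> {"api": "step_arm", "payload": {"moves": [[[0, 0, 1], [0, 0, 0], 34], [[0, 0, 1.5], [0, 0, 0], 34], [[0, 0, 1.5], [0, 0, 0], 34]]}}

```text
clock: 19.13
tcp_pos: [0.4949, 0.3901, 0.0108]
orientation: [0.001, 0.167, 0.986, 0.0]
wrist_force: [-1.5, -0.3, 6.2]
finger_gap: 0.0419
grip_force: 41.5
```

>>> {"api": "step_arm", "payload": {"moves": [[[0, 0, 0], [0, 0, 0], 44], [[0, 0, 0], [0, 0, 0], 52], [[0, 0, 0], [0, 0, 0], 60], [[0, 0, 0], [0, 0, 0], 66], [[0, 0, -10], [0, 0, 0], 66], [[0, 0, -40], [0, 0, 0], 66], [[0, 0, -80], [0, 0, 0], 66], [[0, 0, -120], [0, 0, 0], 66]]}}

```text
clock: 19.8
tcp_pos: [0.4931, 0.3891, 0.1302]
orientation: [-0.001, 0.167, 0.986, -0.001]
wrist_force: [0.8, 0.7, 0.0]
finger_gap: 0.0663
grip_force: 0.0
```

>>> {"api": "step_arm", "payload": {"moves": [[[0, 0, -40], [0, 0, 0], 66], [[0, 0, -80], [0, 0, 0], 66], [[0, 0, -80], [0, 0, 0], 66]]}}

```text
clock: 20.05
tcp_pos: [0.4974, 0.3918, 0.2199]
orientation: [0.006, 0.167, 0.986, 0.005]
wrist_force: [1.5, 1.4, 1.1]
finger_gap: 0.0658
grip_force: 0.0
```

```bash
python3 -c "
from h import *
im,p=cam('wrist'); save(im,'w8.png')
hsv=cv2.cvtColor(im,cv2.COLOR_RGB2HSV)
m=((abs(hsv[...,0].astype(int)-24)<7)&(hsv[...,1]>95)&(hsv[...,2]>60)).astype(np.uint8)
m=cv2.morphologyEx(m,2,np.ones((5,5)))
for c in cv2.findContours(m,0,1)[0]:
  if cv2.contourArea(c)>300: e=cv2.minEnclosingCircle(c);print('yel',e,cv2.boundingRect(c),onz(p,*e[0],.023))
u=np.array([.25,.968]);m=np.array([.5935,.001])
print(goto([*(m+.040*u),.2],165),telemetry.get_state()['tcp_pos'])"
```

```text
yel ((251.7711181640625, 162.2320098876953), 19.815088272094727) (233, 143, 39, 39) [0.49207108 0.39054235 0.023     ]
(array([-216.8, -296.8,   15.3]), array([-0.   ,  0.013, -1.645])) [0.4966082  0.39133503 0.21603423]
```

View pics/w8.png

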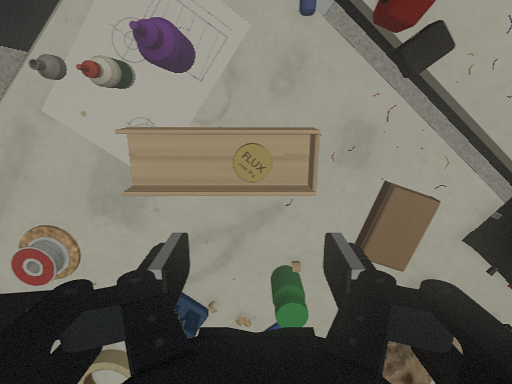

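The tin lies flat in the lane at (252,162), which is (0.492, 0.3905), about 2 mm from the reel's old place. Now the bottle goes back.

>>> {"api": "step_arm", "payload": {"moves": [[[-216, -297, 10], [0, 0, -1.645], 65], [[-216, -297, 10], [0, 0, -1.645], 65], [[-216, -297, 10], [0, 0, -1.645], 65], [[-216, -297, 10], [0, 0, -1.645], 65], [[-216, -297, 10], [0, 0, -1.645], 65], [[-216, -297, 10], [0, 0, -1.645], 65], [[-216, -297, 10], [0, 0, -1.645], 65], [[-216, -297, 10], [0, 0, -1.645], 65]]}}

```text
clock: 20.77
tcp_pos: [0.5843, 0.0875, 0.2003]
orientation: [-0.0, -0.301, 0.954, -0.0]
wrist_force: [0.7, 0.9, -0.4]
finger_gap: 0.065
grip_force: 0.0
```

```bash
python3 -c "
from h import *
print(goto([.6034,.0406,.2],165))"
```

```text
(array([ 11.3, -49.4,   0.3]), array([ 0.   , -0.001, -0.698]))
```

>>> {"api": "step_arm", "payload": {"moves": [[[11, -49, 0], [0, 0, -0.698], 65], [[11, -49, 0], [0, 0, -0.698], 65], [[11, -49, 0], [0, 0, -0.698], 65], [[11, -49, 0], [0, 0, -0.698], 65], [[11, -49, 0], [0, 0, -0.698], 65], [[11, -49, 0], [0, 0, -0.698], 65], [[11, -49, 0], [0, 0, -0.698], 65], [[11, -49, 0], [0, 0, -0.698], 65]]}}

```text
clock: 21.43
tcp_pos: [0.6031, 0.0428, 0.2004]
orientation: [-0.0, -0.605, 0.796, 0.0]
wrist_force: [-0.2, 0.3, 0.8]
finger_gap: 0.065
grip_force: 0.0
```

```bash
python3 -c "
from h import *
im,p=cam('wrist'); save(im,'w9.png')
print(goto([.6034,.0406,.0705],165),telemetry.get_state()['tcp_pos'],proj(p,[.603,.0405,.131]),proj(p,[.5835,-.037,.083]))"
```

```text
(array([  2. ,  -0.8, 130. ]), array([ 0.   , -0.   , -0.008])) [0.6031558  0.04282133 0.20054254] [254.4262191  199.77598106] [252.43776161  88.22352883]
```

View pics/w9.png

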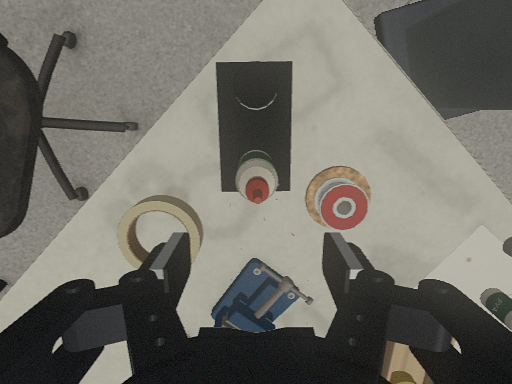

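The bottle stands at (257,198), against (254,200) predicted, and the jar's rim shows at (256,100). I descend and grip the bottle.

>>> {"api": "step_arm", "payload": {"moves": [[[2, 0, 35], [0, 0, 0], 65], [[2, 0, 70], [0, 0, 0], 65], [[2, 0, 105], [0, 0, 0], 65], [[2, 0, 125], [0, 0, 0], 65], [[2, 0, 130], [0, 0, 0], 65], [[2, 0, 130], [0, 0, 0], 65], [[2, 0, 130], [0, 0, 0], 30], [[2, 0, 130], [0, 0, 0], 30]]}}

```text
clock: 22.15
tcp_pos: [0.6048, 0.0407, 0.0732]
orientation: [0.002, -0.606, 0.795, -0.002]
wrist_force: [0.3, -0.3, -0.7]
finger_gap: 0.0419
grip_force: 0.0
```

>>> {"api": "step_arm", "payload": {"moves": [[[0, 0, 0], [0, 0, 0], 30], [[0, 0, 0], [0, 0, 0], 30], [[0, 0, 0], [0, 0, 0], 30], [[0, 0, 0], [0, 0, 0], 30], [[0, 0, 0], [0, 0, 0], 30]]}}

```text
clock: 22.57
tcp_pos: [0.6049, 0.0407, 0.0736]
orientation: [0.002, -0.606, 0.795, -0.002]
wrist_force: [-0.7, -0.3, 6.8]
finger_gap: 0.0336
grip_force: 38.2
```

>>> {"api": "step_arm", "payload": {"moves": [[[0, 0, -25], [0, 0, 0], 30], [[0, 0, -55], [0, 0, 0], 30], [[0, 0, -80], [0, 0, 0], 30], [[0, 0, -80], [0, 0, 0], 30]]}}

```text
clock: 22.9
tcp_pos: [0.6065, 0.0407, 0.1576]
orientation: [0.004, -0.606, 0.795, -0.004]
wrist_force: [1.0, 0.9, -0.1]
finger_gap: 0.0336
grip_force: 37.4
```

```bash
python3 -c "
from h import *
print(goto([.4745,.3385,.1515],160.8),telemetry.get_state()['tcp_pos'])"
```

```text
(array([-252.3,  206.2,    4.3]), array([-0.011,  0.002,  0.067])) [0.6065041  0.04068724 0.15759953]
```

>>> {"api": "step_arm", "payload": {"moves": [[[-22, 18, 0], [-0.005, 0, 0.02], 30], [[-52, 42, 0], [-0.005, 0, 0.04], 30], [[-84, 69, 0], [-0.005, 0, 0.067], 30], [[-116, 95, 0], [-0.005, 0, 0.067], 30], [[-148, 121, 0], [-0.005, 0, 0.067], 30], [[-180, 147, 0], [-0.005, 0, 0.067], 30], [[-212, 173, 0], [-0.005, 0, 0.067], 30], [[-236, 193, 0], [-0.005, 0, 0.067], 30]]}}

```text
clock: 23.57
tcp_pos: [0.4777, 0.3221, 0.151]
orientation: [-0.001, -0.58, 0.815, 0.002]
wrist_force: [0.9, -0.5, -1.6]
finger_gap: 0.0335
grip_force: 37.1
```

>>> {"api": "step_arm", "payload": {"moves": [[[0, 0, 0], [0, 0, 0], 30], [[0, 0, 0], [0, 0, 0], 30], [[0, 0, 0], [0, 0, 0], 30]]}}

```text
clock: 23.82
tcp_pos: [0.4794, 0.3194, 0.1508]
orientation: [-0.001, -0.58, 0.815, 0.001]
wrist_force: [0.1, -0.1, -1.4]
finger_gap: 0.0337
grip_force: 37.0
```

```bash
python3 -c "
from h import *
print(goto([.475,.339,.0746],160.8),telemetry.get_state()['tcp_pos'])"
```

```text
(array([-17.1,  10.3,  76.2]), array([ 0.004, -0.001,  0.001])) [0.47940092 0.31941381 0.15080224]
```

>>> {"api": "step_arm", "payload": {"moves": [[[-10, 6, 0], [0.002, 0, 0], 30], [[-17, 10, 0], [0.002, 0, 0], 30], [[-17, 10, 15], [0.002, 0, 0], 30], [[-17, 10, 40], [0.002, 0, 0], 30], [[-17, 10, 60], [0.002, 0, 0], 30], [[-17, 10, 70], [0.002, 0, 0], 30], [[-17, 10, 70], [0.002, 0, 0], 30], [[-17, 10, 70], [0.002, 0, 0], 30]]}}

```text
clock: 24.48
tcp_pos: [0.4754, 0.3386, 0.0808]
orientation: [-0.001, -0.579, 0.815, 0.001]
wrist_force: [-0.2, 0.2, -0.6]
finger_gap: 0.0337
grip_force: 37.2
```

>>> {"api": "step_arm", "payload": {"moves": [[[0, 0, 3], [0, 0, 0], 30], [[0, 0, 5], [0, 0, 0], 30], [[0, 0, 5], [0, 0, 0], 30]]}}

```text
clock: 24.73
tcp_pos: [0.4759, 0.3392, 0.0766]
orientation: [0.0, -0.579, 0.815, 0.001]
wrist_force: [-0.3, -0.8, -1.1]
finger_gap: 0.0334
grip_force: 37.1
```

>>> {"api": "step_arm", "payload": {"moves": [[[0, 0, 1], [0, 0, 0], 30], [[0, 0, 2], [0, 0, 0], 30], [[0, 0, 2], [0, 0, 0], 30], [[0, 0, 2], [0, 0, 0], 30]]}}

```text
clock: 25.07
tcp_pos: [0.4757, 0.3392, 0.0747]
orientation: [-0.0, -0.579, 0.815, 0.001]
wrist_force: [-1.1, -1.4, 3.2]
finger_gap: 0.0333
grip_force: 38.5
```

In contact; release, rise and fetch the jar.

>>> {"api": "step_arm", "payload": {"moves": [[[0, 0, 0], [0, 0, 0], 42], [[0, 0, 0], [0, 0, 0], 50], [[0, 0, 0], [0, 0, 0], 60], [[0, 0, 0], [0, 0, 0], 65], [[0, 0, -30], [0, 0, 0], 65], [[0, 0, -65], [0, 0, 0], 65], [[0, 0, -100], [0, 0, 0], 65], [[0, 0, -115], [0, 0, 0], 65]]}}

```text
clock: 25.73
tcp_pos: [0.4771, 0.3397, 0.1936]
orientation: [0.002, -0.579, 0.815, 0.0]
wrist_force: [1.4, 0.6, 1.1]
finger_gap: 0.0646
grip_force: 0.0
```

```bash
python3 -c "
from h import *
print(goto([.5819,-.0413,.18],165),telemetry.get_state()['tcp_pos'])"
```

```text
(array([ 325.5, -224.1,   12.7]), array([-0.002,  0.004, -0.073])) [0.47709652 0.33970575 0.19358121]
```

>>> {"api": "step_arm", "payload": {"moves": [[[32, -22, 0], [0, 0, -0.03], 65], [[66, -45, 0], [0, 0, -0.073], 65], [[100, -69, 0], [0, 0, -0.073], 65], [[133, -92, 0], [0, 0, -0.073], 65], [[166, -114, 0], [0, 0, -0.073], 65], [[200, -138, 0], [0, 0, -0.073], 65], [[233, -160, 0], [0, 0, -0.073], 65], [[266, -183, 0], [0, 0, -0.073], 65]]}}

```text
clock: 26.4
tcp_pos: [0.561, 0.0256, 0.1887]
orientation: [-0.001, -0.609, 0.793, 0.001]
wrist_force: [0.3, -0.0, 0.2]
finger_gap: 0.0653
grip_force: 0.0
```

>>> {"api": "step_arm", "payload": {"moves": [[[30, -20, 0], [0, 0, 0], 65], [[50, -34, 0], [0, 0, 0], 65], [[55, -38, 0], [0, 0, 0], 65], [[55, -38, 0], [0, 0, 0], 65], [[55, -38, 0], [0, 0, 0], 65]]}}

```text
clock: 26.82
tcp_pos: [0.5831, -0.0352, 0.1882]
orientation: [-0.001, -0.609, 0.794, 0.001]
wrist_force: [-0.2, 0.1, -0.2]
finger_gap: 0.0648
grip_force: 0.0
```

```bash
python3 -c "
from h import *
im,p=cam('wrist'); save(im,'w10.png')
print(goto([.5819,-.0413,.0505],165),telemetry.get_state()['tcp_pos'])
im,p=cam('top');u,v=proj(p,[.4738,.3377,.098]);x=im[150:300,130:330]
hsv=cv2.cvtColor(im,cv2.COLOR_RGB2HSV);m=(((hsv[...,0]<8)|(hsv[...,0]>170))&(hsv[...,1]>110)).astype(np.uint8)
for c in cv2.findContours(m[190:230,170:220].copy(),0,1)[0]:
  r=cv2.minAreaRect(c);print('red',cv2.contourArea(c),np.array(r[0])+[170,190])"
```

```text
(array([  6.9,  -1.3, 137.8]), array([0.003, 0.   , 0.001])) [ 0.58286352 -0.03446963  0.18833718]
red 30.5 [194. 213.]
```

The bottle's nozzle is back at pixel (194,213), against (194,212) at the start. Now I grip the jar.

>>> {"api": "step_arm", "payload": {"moves": [[[5, -1, 30], [0, 0, 0], 65], [[5, -1, 65], [0, 0, 0], 65], [[5, -1, 100], [0, 0, 0], 65], [[5, -1, 128], [0, 0, 0], 65], [[5, -1, 137], [0, 0, 0], 65], [[5, -1, 137], [0, 0, 0], 65], [[5, -1, 137], [0, 0, 0], 30], [[5, -1, 137], [0, 0, 0], 30]]}}

```text
clock: 27.58
tcp_pos: [0.5845, -0.0402, 0.0538]
orientation: [0.001, -0.609, 0.793, -0.001]
wrist_force: [-0.1, 0.2, 1.1]
finger_gap: 0.0421
grip_force: 0.5
```

>>> {"api": "step_arm", "payload": {"moves": [[[0, 0, 0], [0, 0, 0], 30], [[0, 0, 0], [0, 0, 0], 30], [[0, 0, 0], [0, 0, 0], 30], [[0, 0, 0], [0, 0, 0], 30], [[0, 0, 0], [0, 0, 0], 30]]}}

```text
clock: 28.0
tcp_pos: [0.5836, -0.0402, 0.0544]
orientation: [0.0, -0.609, 0.793, -0.0]
wrist_force: [-3.0, 1.1, 5.5]
finger_gap: 0.0354
grip_force: 42.4
```

>>> {"api": "step_arm", "payload": {"moves": [[[0, 0, -25], [0, 0, 0], 30], [[0, 0, -60], [0, 0, 0], 30], [[0, 0, -95], [0, 0, 0], 30], [[0, 0, -95], [0, 0, 0], 30]]}}

```text
clock: 28.33
tcp_pos: [0.588, -0.0414, 0.1562]
orientation: [0.004, -0.609, 0.793, -0.005]
wrist_force: [1.4, 0.4, 0.4]
finger_gap: 0.0357
grip_force: 42.7
```

```bash
python3 -c "
from h import *
print(goto([.456,.2821,.148],160.8),telemetry.get_state()['tcp_pos'])"
```

```text
(array([-278.4,  211.3,    5.7]), array([-0.013,  0.001,  0.073])) [ 0.58803474 -0.04143911  0.15617396]
```

>>> {"api": "step_arm", "payload": {"moves": [[[-22, 17, 0], [-0.005, 0, 0.02], 30], [[-54, 41, 0], [-0.005, 0, 0.04], 30], [[-86, 65, 0], [-0.005, 0, 0.073], 30], [[-118, 89, 0], [-0.005, 0, 0.073], 30], [[-150, 113, 0], [-0.005, 0, 0.073], 30], [[-182, 138, 0], [-0.005, 0, 0.073], 30], [[-214, 162, 0], [-0.005, 0, 0.073], 30], [[-240, 182, 0], [-0.005, 0, 0.073], 30]]}}

```text
clock: 29.0
tcp_pos: [0.4687, 0.241, 0.1486]
orientation: [-0.001, -0.58, 0.815, 0.003]
wrist_force: [1.3, 0.3, -1.0]
finger_gap: 0.0354
grip_force: 42.6
```

>>> {"api": "step_arm", "payload": {"moves": [[[-10, 8, 0], [0, 0, 0], 30], [[-15, 12, 0], [0, 0, 0], 30], [[-15, 12, 0], [0, 0, 0], 30], [[-15, 12, 0], [0, 0, 0], 30]]}}

```text
clock: 29.33
tcp_pos: [0.4637, 0.2561, 0.1475]
orientation: [-0.002, -0.579, 0.815, 0.002]
wrist_force: [-0.6, -0.3, -1.3]
finger_gap: 0.0352
grip_force: 42.7
```

```bash
python3 -c "
from h import *
print(goto([.4562,.283,.0554],160.8),telemetry.get_state()['tcp_pos'])"
```

```text
(array([-23. ,  15.4,  92.2]), array([ 0.006, -0.   ,  0.   ])) [0.46370592 0.25605086 0.1475341 ]
```

>>> {"api": "step_arm", "payload": {"moves": [[[-12, 8, 0], [0.004, 0, 0], 30], [[-23, 15, 0], [0.004, 0, 0], 30], [[-23, 15, 5], [0.004, 0, 0], 30], [[-23, 15, 30], [0.004, 0, 0], 30], [[-23, 15, 60], [0.004, 0, 0], 30], [[-23, 15, 80], [0.004, 0, 0], 30], [[-23, 15, 86], [0.004, 0, 0], 30], [[-23, 15, 86], [0.004, 0, 0], 30]]}}

```text
clock: 30.0
tcp_pos: [0.4545, 0.2819, 0.0591]
orientation: [-0.003, -0.579, 0.815, 0.001]
wrist_force: [0.3, 0.3, -1.5]
finger_gap: 0.0353
grip_force: 42.7
```

>>> {"api": "step_arm", "payload": {"moves": [[[0, 0, 3], [0, 0, 0], 30], [[0, 0, 5], [0, 0, 0], 30], [[0, 0, 5], [0, 0, 0], 30], [[0, 0, 5], [0, 0, 0], 30]]}}

```text
clock: 30.33
tcp_pos: [0.4566, 0.2836, 0.0571]
orientation: [-0.0, -0.579, 0.815, 0.001]
wrist_force: [0.4, -0.8, -1.0]
finger_gap: 0.0354
grip_force: 42.7
```

>>> {"api": "step_arm", "payload": {"moves": [[[0, 0, 1], [0, 0, 0], 30], [[0, 0, 2], [0, 0, 0], 30], [[0, 0, 2], [0, 0, 0], 30], [[0, 0, 2], [0, 0, 0], 30]]}}

```text
clock: 30.67
tcp_pos: [0.4565, 0.2838, 0.0554]
orientation: [0.0, -0.579, 0.815, 0.001]
wrist_force: [-1.4, 0.5, 4.1]
finger_gap: 0.0356
grip_force: 43.6
```

>>> {"api": "step_arm", "payload": {"moves": [[[0, 0, 0], [0, 0, 0], 42], [[0, 0, 0], [0, 0, 0], 50], [[0, 0, 0], [0, 0, 0], 60], [[0, 0, 0], [0, 0, 0], 65], [[0, 0, -30], [0, 0, 0], 65], [[0, 0, -65], [0, 0, 0], 65], [[0, 0, -100], [0, 0, 0], 65], [[0, 0, -130], [0, 0, 0], 65]]}}

```text
clock: 31.33
tcp_pos: [0.4561, 0.2833, 0.186]
orientation: [-0.001, -0.579, 0.815, 0.001]
wrist_force: [1.2, 0.0, 0.4]
finger_gap: 0.0652
grip_force: 0.0
```

>>> {"api": "step_arm", "payload": {"moves": [[[100, 0, -40], [0, 0, 0], 65], [[100, 0, -40], [0, 0, 0], 65], [[100, 0, -40], [0, 0, 0], 65], [[100, 0, -40], [0, 0, 0], 65], [[100, 0, -40], [0, 0, 0], 65], [[100, 0, -40], [0, 0, 0], 65], [[100, 0, -40], [0, 0, 0], 65]]}}

```text
clock: 31.92
tcp_pos: [0.4235, 0.1893, 0.2235]
orientation: [-0.001, -0.58, 0.815, 0.001]
wrist_force: [-0.1, -0.7, -0.2]
finger_gap: 0.0647
grip_force: 0.0
```

```bash
python3 -c "
from h import *
im,p=cam('side');t,p2=cam('top')
a=cv2.resize(im[100:320,100:390],(400,303));b=cv2.resize(t[130:270,130:320],(400,295));b=np.vstack([b,np.zeros((8,400,3),np.uint8)]);save(np.hstack([a,b]),'end.png')
hsv=cv2.cvtColor(t,cv2.COLOR_RGB2HSV);m=(hsv[...,2]<50).astype(np.uint8)[205:237,205:237].copy()
for c in cv2.findContours(m,0,1)[0]:
  if cv2.contourArea(c)>20: print('cap',cv2.contourArea(c),np.array(cv2.minAreaRect(c)[0])+205)
print(telemetry.get_state()['clock'])"
```

```text
cap 133.0 [218.5 220. ]
32.0167
```

View pics/end.png

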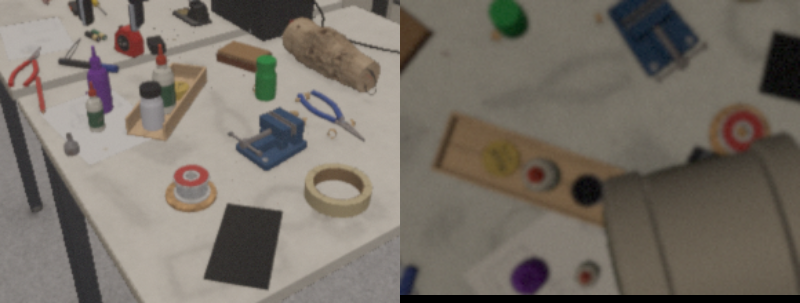

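The final view shows the tin (500,157), bottle (540,173) and jar (588,190) in the rack, the jar's cap within 1 px of its start, and the reel (190,183) on the coaster. The tape and nozzle haven't been touched.

```bash
python3 -c "
from workcell import env
print(env.hand_in())"
```

```text
the job is handed in; nothing more can be done
None
```

The job is handed in at 32 s: the reel is on the coaster, the tin lies where the reel stood, the bottle and jar are back upright in their places, and the tape and nozzle were not touched; hand-in gave no verdict.

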